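Load the amber filter and click the filter slide in under the lens

ROBOT

A 7-joint arm with a two-finger parallel gripper is mounted at the origin on the work surface. World frame = base frame: x ahead of the robot, y to its left, z up, the work surface at z = 0. Lengths are in m, angles in rad, forces in N, time in s.
With the tool pointing down it reaches from about 0.4 to 0.85 m from the base axis. Payload 10.4 kg.
Tool frame: the origin (TCP) lies at the very end of the fingers, on their centre line; the grasp point (between the pads) lies 19 mm behind it (manip.grip_point_offset is the z of the grasp point in the tool frame, in m); z points along the fingers, y is the direction in which the jaws open and shut (so a half turn about z gives the same grasp; the last joint's range is limited). The gripper opens to 85 mm and grips with 20 to 120 N. Pads are 22 mm wide; open, the fingers measure 114 mm over their backs; the gripper's body (76 mm by 85 mm) begins 54 mm behind the grasp point. The pads swing forward as they close: fully open they stand 13 mm farther back than shut.
Start: joints at [-1.162, 0.332, -0.065, 1.46, 0.022, 1.35, -0.088], TCP at [0.262, 0.568, 0.199] pointing down, gripper open.
Joint ranges: [-2.6, 2.6], [-0.5, 2.12], [-1.47, 1.34], [0.16, 2.42], [-1.27, 4.41], [0.06, 2.06], [-2.6, 2.6]. Speed limits (rad/s): [2.22, 2.22, 2.79, 2.79, 3.14, 3.14, 3.14].

INTERFACE

Orientations are given as a unit quaternion [x, y, z, w].
In Python, from workcell import manip, camera, get_calibration, hand_in gives the robot as it stands.
- The arm moves only by the shell command python3 -m pendant 'ROWS' [FORCE]. ROWS is JSON, a list of rows, each a list of 5 numbers: the shift along the tool's x, y, z in units of 40 mm (1.0 is 40 mm), then the turn about the tool's z in units of 6 degrees (1.0 is 6 degrees), then the closure, from 0 (fully open) to 1 (shut). A call has 1 to 5 rows; each row is the pose to reach, as a shift and turn from the pose commanded when the call began, along the tool's axes at that moment; what a row does not reach only later rows make up. A row lasts 1/8 s, in which the tool goes at most 62.5 mm and 10.7 degrees, less where a joint would pass 70% of its speed; a pose out of reach is approached as far as the arm can. A call with a gripper value outside its range is refused whole. The fingers move at their own pace and stop on an object; FORCE is the grip in N (left out, the last holds). Time passes only in rows, so rows that repeat a pose let the fingers close. It gives the time, the measured TCP pose, the force and the opening at its end, in the units of the state.
- manip.get_obs(): the state, without advancing time (a new reading comes with each control period).
- camera(name): name is "scene" or "top" or "wrist"; returns (picture, depth): 384x512x3 uint8, red, green, blue; 384x512 float32, m along the optical axis (not along the pixel's ray), 0 where there is no reading.
- get_calibration(name): a dict with "vfov" (degrees; the focal length in pixels is half the picture's height over the tangent of half this angle, whatever the lens; pixels are square), "cx", "cy" (the principal point, pixels), "position" and "rotation" of the camera in the world. Camera axes: x right, y down, z forward; pixel columns grow to the right and rows downward; lengths in m; the calibration is good to about 2 mm. A picture is of the moment at which its call begins: read the wrist's pose just before it. get_calibration takes no time and is no camera call; for the wrist camera it gives the pose at the moment of the call.
- hand_in(): hands the job in, once; it reports no verdict.
The state is a dict: "clock": time; "joint_pos": joint angles; "joint_velocities": joint speeds; "tau": joint torques, N m; "position": TCP position; "ee_rot": TCP orientation; "ft_force": force on the tool from outside, world axes, zero at the start; "torque": the same for the moment, N m; "grip_width": opening from 0.0 (shut) to 1.0 (fully open).
Only numpy, scipy, OpenCV 4.12 (cv2) and the standard library are available. Lean on these libraries where they do the work, as an engineer would, in place of code of your own. Each camera call takes 0.05 s, during which the arm holds its last target.

TASK

Lift the amber filter out of its nest in the filter tray and, with the filter slide still drawn out, lower it into the slide's open pocket so that it sits flat on the pocket's floor; do not let it drop. Then take the slide's red grip and push the slide in under the camera lens until you feel the spring ball click into the notch; stop there, do not run on through the notch, and finish with the fingers still gripping the red grip and holding the slide at the notch. Leave the other filters, the camera stand and everything else on the table where they are.

Things in the scene. Friction and masses are not known exactly. Their poses are not given: they have to be found in the camera images.
- amber_mid (a point): Centre (half-way up) of the amber filter: a black round cell with an amber-orange glass, 40 mm in diameter, 20 mm high, 60 g; loose, z up. The lowest 2 mm of its edge are bevelled by 2 mm. It stands in one of the three nests of the tray, its top 12 mm above the tray's top; grip it by its round side.
- green_mid (a point): Centre of the green filter, same shape, in another nest of the tray; to be left there.
- blue_mid (a point): Centre of the blue filter, same shape, in another nest of the tray; to be left there.
- tray: White moulded filter tray, fixed, 240 mm (its x) by 90 mm (its y) by 22 mm high, on a grey foot 246 x 96 mm; origin at the centre of its underside. Three round nests 43 mm across and 8 mm deep in a row along its x at -72, 0 and +72 mm, one filter in each. Close the fingers along the tray's y to stay clear of the neighbours.
- slide_unit: Fixed frame of the filter slide, about 116 mm (its x) by 420 mm (its y, from -225 to +195 mm); origin on the table. Guide rails run along its y; the slide travels towards its -y to go in under the lens. Keeper strips along both long edges (more than 33 mm from the centre line) stand 4.5 mm above the slide's top.
- slide (a joint): Travel of the slide in m: 0 fully drawn out, growing as it goes in towards the frame's -y; end stop at 0.175. About 1.5 N of sliding friction. The notch lies between about 0.141 and 0.165, a little different each time: exactly where the pocket is centred under the lens.
- pocket (a point): Centre of the pocket's mouth, level with the top of the slide plate (74 mm above the table); moves with the slide, axes parallel to the frame's, z up. The pocket is round, 42 mm across with a 1.5 mm chamfer, 7 mm deep, with a ledge as floor around a 32 mm light opening. A seated filter's centre is 3 mm above this point.
- grip_mid (a point): Centre of the red upright grip bar on the slide's outer end: 14 mm thick along the travel (frame y), 32 mm wide across it (frame x), reaching from 74 to 114 mm above the table, with a 3 mm thick foot 26 mm long; this point is 96 mm above the table, 115 mm from the pocket centre along the frame's +y. Moves with the slide, axes parallel to the frame's.
- lens_axis (a point): Point on the vertical axis of the camera lens at the height of the pocket's mouth; fixed, axes parallel to the slide frame's. When the ball is in the notch the pocket lies exactly here. The lens is 53 mm across and its lower end 120 mm above the table; the camera reaches 248 mm and its column (128 mm behind the axis, frame +x) 294 mm above the table.
- camera_stand: Fixed camera stand behind the slide; origin on the table below the lens axis. Its detent block, 85 mm from the lens axis along frame +y, holds a spring ball plunger (10 mm ball) that rides on the slide's back edge. That edge has one notch, 7 mm wide: from about 3.5 mm before it the ball pulls the slide in, and about 10 N, either way, get it out again.
- post_holder: Bystander: steel optical post in a holder, 32 mm across, 95 mm high; origin under its centre. Leave alone.
- cleaner: Bystander: white lens cleaner bottle, 44 mm across, 105 mm high; origin under its centre. Leave alone.
- driver: Bystander: screwdriver lying on the table, 170 mm long. Leave alone.
- tape: Bystander: yellow roll, 72 mm across, 19 mm high, lying flat. Leave alone.
- spare_lens: Bystander: black spare lens standing on the table, 52 mm across, 52 mm high. Leave alone.
Things that resemble listed ones, but are neither listed nor needed, are in the scene too. What is shaped like the part that bears amber_mid but yellow is not meant.

How it is judged:
By the outcome, as a careful person would: the job done as asked, in the order asked, and still so for the second after the job is handed in, while the arm keeps its last pose, push and grip.
It also fails if it takes over 61 s, if anything falls off the work surface, if the arm or the gripper's body presses on something with over 40 N, if the wrist force passes 120 N, or if a joint passes its speed limit or range.

## Working session

There is one attempt and no reset: what is moved stays moved. The work goes in short steps, Python scripts to look and compute and a shell command to move; the robot and the scene stay as the last step left them, time stands still between calls to the robot, and variables do not carry over. Pictures are saved under pics/ and viewed, and the job is handed in when it is done.

```bash
ls; mkdir -p pics; cat > h.py <<'E'
import numpy as np, cv2
from workcell import manip, camera, get_calibration, hand_in
def cal(n):
    c=get_calibration(n); f=192/np.tan(np.radians(c['vfov'])/2)
    R=np.array(c['rotation'],float)
    if R.size==4:
        from scipy.spatial.transform import Rotation as Ro
        R=Ro.from_quat(R).as_matrix()
    return f,c['cx'],c['cy'],np.array(c['position']),R.reshape(3,3)
def ray(C,u,v,z):
    f,cx,cy,p,R=C
    d=R@np.array([(u-cx)/f,(v-cy)/f,1]); return p+d*(z-p[2])/d[2]
def proj(C,P):
    f,cx,cy,p,R=C
    q=R.T@(np.array(P)-p); return np.array([f*q[0]/q[2]+cx,f*q[1]/q[2]+cy])
def cloud(C,D):
    f,cx,cy,p,R=C
    v,u=np.mgrid[0:D.shape[0],0:D.shape[1]]
    return np.stack([(u-cx)/f*D,(v-cy)/f*D,D],-1)@R.T+p
def save(n,im): cv2.imwrite('pics/'+n,im[:,:,::-1])
E
python3 - <<'E'
from h import *
for n in ['scene','top','wrist']:
    c=get_calibration(n); print(n,c)
    im,d=camera(n); save(n+'0.png',im); np.save(n+'0d.npy',d); np.save(n+'0.npy',im)
print(manip.get_obs(), manip.grip_point_offset)
E
```

```text
pics
scene {'vfov': 44.02573945736264, 'cx': 256.00582922337543, 'cy': 190.26607656986818, 'position': array([ 1.25700136, -0.66381297,  0.80808647]), 'rotation': array([ 0.81845313,  0.36058181, -0.1783054 , -0.41027116])}
top {'vfov': 53.13012277085589, 'cx': 251.99035409343253, 'cy': 192.53031814808563, 'position': array([ 0.41783845, -0.02427793,  1.09025278]), 'rotation': array([ 0.71321143, -0.69732711,  0.04530653, -0.05487873])}
wrist {'vfov': 60.260450406610154, 'cx': 253.42094270351592, 'cy': 190.68451958616126, 'position': array([0.19045344, 0.60023859, 0.3738045 ]), 'rotation': array([0.83201815, 0.53338274, 0.08224948, 0.12838875])}
{'clock': 0.15, 'joint_pos': array([-1.16161128,  0.33272769, -0.06469376,  1.46072881,  0.02161724,
        1.34990465, -0.08848096]), 'joint_velocities': array([-0.00165044, -0.0035981 , -0.00078086, -0.00060958,  0.00036392,
       -0.00197173, -0.00070572]), 'tau': array([ 3.23083241e-04, -6.25827956e+01,  4.88287001e-02, -3.91849744e+01,
        1.63017662e-02,  7.47063925e-03,  4.86377462e-05]), 'position': array([0.26143758, 0.56734957, 0.19830744]), 'ee_rot': array([ 2.14202957e-01,  9.76789028e-01, -5.29838375e-04, -8.32065040e-05]), 'ft_force': array([ 0.15732262,  0.38136352, -0.65270111]), 'torque': array([ 0.00171413,  0.06200316, -0.00894794]), 'grip_width': 1.0034037292767077} -0.0187
```

View pics/scene0.png

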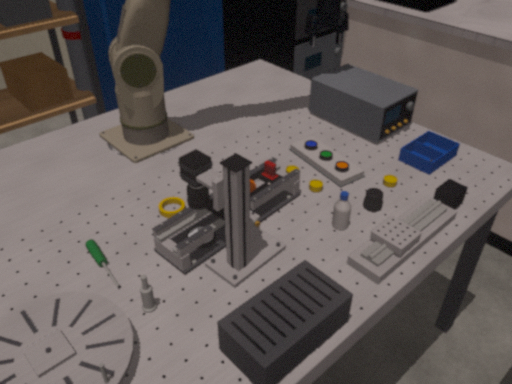

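View pics/top0.png

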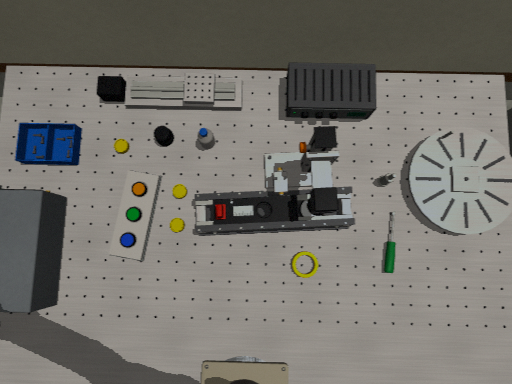

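View pics/wrist0.png

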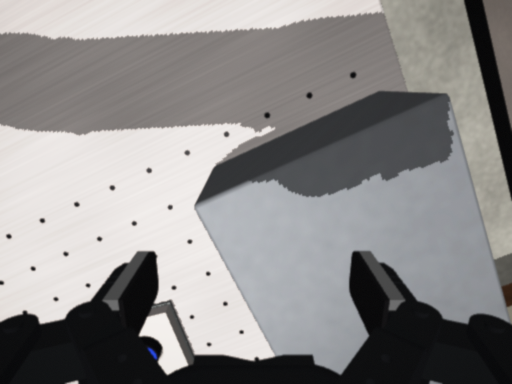

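The top view shows amber at (139,189), green at (133,214), blue at (128,240), the red grip at (220,211) and the pocket at (264,211). Yellow lookalikes are at (121,146), (179,191) and (177,225). Next I'll measure these.

```bash
python3 - <<'E'
from h import *
im=np.load('top0.npy'); d=np.load('top0d.npy'); C=cal('top'); hsv=cv2.cvtColor(im,cv2.COLOR_RGB2HSV)
def blobs(lo,hi,z,name):
    m=cv2.inRange(hsv,lo,hi); n,l,s,c=cv2.connectedComponentsWithStats(m)
    for i in range(1,n):
        if s[i,4]>12: print(name,s[i],c[i].round(1),ray(C,*c[i],z).round(4))
blobs((8,150,120),(20,255,255),.034,'amber'); blobs((50,150,60),(85,255,255),.034,'green'); blobs((110,150,60),(130,255,255),.034,'blue')
blobs((0,170,80),(5,255,255),.114,'red');blobs((172,170,80),(180,255,255),.114,'red2')
crop=im[115:275,100:370]; save('top0c.png',cv2.resize(crop,None,fx=2.9,fy=2.9,interpolation=cv2.INTER_CUBIC))
P=cloud(C,d)
for uv in [(139,189),(264,211),(220,211),(245,211),(322,200),(150,185),(290,178)]: print(uv,P[uv[1],uv[0]].round(3))
E
```

```text
amber [300 143   4   8  24] [301.5 145.9] [ 0.7044 -0.1449  0.034 ]
amber [133 183  12  12 108] [138.2 188.3] [0.5734 0.3099 0.034 ]
green [127 208  12  12 120] [132.5 213.6] [0.5025 0.3211 0.034 ]
green [386 242   9  31 216] [390.3 257.3] [ 0.3997 -0.386   0.034 ]
blue [121 234  13  12 133] [126.9 239.5] [0.4309 0.3318 0.034 ]
red [215 204  11  15 119] [220.7 210.2] [0.5096 0.0694 0.114 ]
(139, 189) [0.572 0.308 0.034]
(264, 211) [ 0.52  -0.043  0.01 ]
(220, 211) [0.508 0.071 0.113]
(245, 211) [0.513 0.009 0.072]
(322, 200) [ 0.525 -0.167  0.246]
(150, 185) [0.586 0.281 0.02 ]
(290, 178) [ 0.614 -0.115  0.019]
```

View pics/top0c.png

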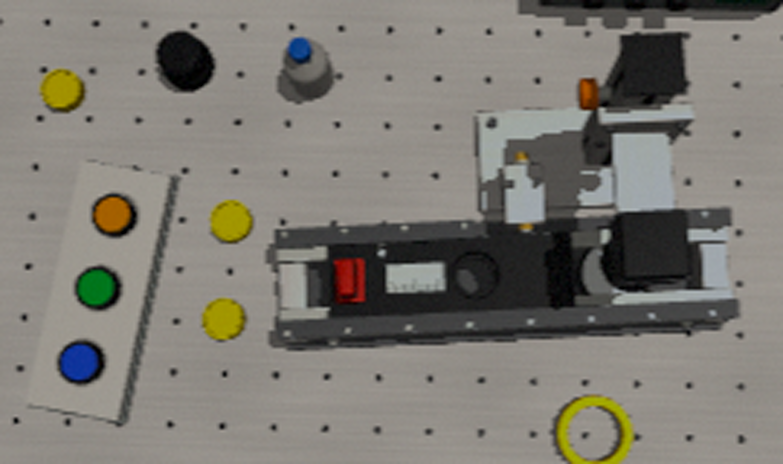

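```bash
cat >> h.py <<'E'
from scipy.spatial.transform import Rotation as Ro
def rel(xyz,ang=None):
    """units to reach TCP xyz with tool y at world angle ang(deg)"""
    o=manip.get_obs(); R=Ro.from_quat(o['ee_rot']).as_matrix(); s=R.T@(np.array(xyz)-o['position'])/0.04
    a=np.degrees(np.arctan2(R[1,1],R[0,1])); t=0
    if ang is not None:
        t=-((ang-a+90)%180-90)/6
    print('clock',o['clock'],'pos',o['position'].round(4),'yang',a.round(2),'grip',round(o['grip_width'],3),'F',o['ft_force'].round(2)); print('units',s.round(3),'turn',round(t,3), 'axes z',R[:,2].round(4))
E
python3 - <<'E'
from h import *
C=cal('wrist'); print('wrist z axis',C[4][:,2], C[4][:,0]); P0=manip.get_obs()
R=Ro.from_quat(P0['ee_rot']).as_matrix(); print('cam in tool',R.T@(C[3]-P0['position']), R.T@C[4][:,2])
rel([.573,.310,.16],81.3)
# candidate edges of slide frame in top view
im=np.load('top0.npy'); d=np.load('top0d.npy'); Ct=cal('top'); P=cloud(Ct,d)
# height map of detent block & others
for v in range(140,236,4): print(v,[int(1000*P[v,u,2]) for u in range(190,360,6)])
E
```

```text
wrist z axis [ 0.27389831 -0.12571927 -0.95350636] [4.17478375e-01 9.08686851e-01 1.12398132e-04]
cam in tool [ 7.82234516e-02  6.77838620e-06 -1.75614785e-01] [-0.30131114  0.00145454  0.95352477]
clock 0.15 pos [0.2614 0.5673 0.1983] yang 65.26 grip 1.003 F [ 0.16  0.38 -0.65]
units [-9.767 -2.583  0.961] turn -2.673 axes z [-4.e-04 -1.e-03 -1.e+00]
140 [-1, -2, 73, 72, 15, 0, 4, 0, 1, 0, -2, 0, 2, 0, 3, -1, 0, -2, 4, 2, 221, 294, 296, 291, 294, 1, -1, -2, 3]
144 [-1, 0, 49, 48, 2, 0, 0, 0, 1, -1, 1, 1, 4, -2, -3, 2, -2, -1, 3, 226, 220, 293, 293, 293, 295, 0, 0, 1, 1]
148 [3, -2, -1, 12, 2, 3, 0, 0, 0, -1, 3, 2, 0, 0, 0, -1, 1, 2, -2, 227, 220, 279, 275, 272, 0, 1, 0, -2, 0]
152 [0, -1, -2, -4, 4, 4, 0, 0, 0, 0, -1, -4, -3, 1, 0, -1, 1, 14, 13, 215, 250, 252, 253, 253, 252, -2, 0, 1, 0]
156 [2, 0, 2, -1, 0, -2, 0, 0, -1, 2, -1, 1, -1, 21, 13, 14, 11, 13, 14, 226, 252, 250, 253, 250, 250, 1, -3, 0, -2]
160 [0, 1, 0, 0, 3, 2, -2, 3, 0, 1, 2, -1, 3, 15, 16, 12, 16, 14, 13, 221, 243, 218, 216, 218, 212, 1, -1, -1, 1]
164 [0, 2, 0, 0, 2, 0, 0, 0, 0, 1, -1, 0, 3, 16, 11, 14, 11, 17, 11,
[... 1319 characters left out ...]
12 [-2, 51, 49, 8, 74, 115, 75, 76, 71, 74, 76, 71, 12, 9, 76, 75, 71, 76, 6, 24, 134, 228, 210, 206, 8, 30, 47, 0, 0]
216 [2, 49, 52, 11, 77, 113, 74, 72, 74, 76, 73, 75, 67, 73, 77, 73, 76, 73, 9, 60, 62, 63, 62, 66, 59, 62, 60, 0, 0]
220 [1, 53, 50, 11, 77, 76, 74, 77, 72, 75, 75, 77, 72, 73, 69, 75, 74, 73, 64, 78, 82, 76, 78, 76, 79, 83, 77, 80, -1]
224 [-1, 62, 61, 63, 71, 79, 76, 81, 79, 78, 78, 76, 80, 80, 78, 81, 79, 80, 81, 79, 79, 76, 78, 77, 77, 77, 77, 77, 1]
228 [2, 79, 81, 78, 77, 78, 78, 77, 80, 81, 78, 80, 76, 79, 66, 50, 6, 11, 7, 10, 8, 12, 10, 10, 11, 12, 11, 1, -3]
232 [1, 4, 52, 12, 16, 10, 6, 9, 10, 11, 10, 10, 9, 10, -2, 2, -2, -1, 2, 0, 3, -4, 0, 0, 0, 0, -1, -1, -1]
```

```bash
python3 -m pendant '[[-1.4,-0.37,0,-0.5,0],[-2.8,-0.74,0,-1,0],[-4.2,-1.1,0,-1.5,0],[-5.6,-1.5,0,-2,0],[-7,-1.85,0,-2.67,0]]' 30; python3 -c "
from h import *
rel([.573,.310,.16],81.3)"
```

```text
clock: 0.78
position: [0.486, 0.3818, 0.1988]
ee_rot: [0.075, 0.997, -0.0, -0.0]
ft_force: [1.7, 1.1, -0.0]
grip_width: 1.0
clock 0.775 pos [0.486  0.3818 0.1988] yang 81.4 grip 1.0 F [ 1.69  1.15 -0.01]
units [-2.418 -1.449  0.97 ] turn 0.017 axes z [-1.e-04 -0.e+00 -1.e+00]
```

```bash
python3 -m pendant '[[-1.2,-0.7,0.5,0,0],[-2.4,-1.45,0.9,0,0],[-2.4,-1.45,0.9,0,0]]'; python3 - <<'E'
from h import *
rel([.573,.310,.12],81.3)
C=cal('wrist'); im,d=camera('wrist'); save('w1.png',im); np.save('w1.npy',im)
C=cal('wrist');hsv=cv2.cvtColor(im,cv2.COLOR_RGB2HSV)
for n,lo,hi in [('amber',(8,150,80),(20,255,255)),('green',(50,120,40),(85,255,255)),('blue',(108,120,40),(130,255,255))]:
    m=cv2.inRange(hsv,lo,hi); k,l,s,c=cv2.connectedComponentsWithStats(m)
    for i in range(1,k):
        if s[i,4]>200: print(n,s[i],c[i].round(1),ray(C,*c[i],.034).round(4))
E
```

```text
clock: 1.15
position: [0.5739, 0.3052, 0.1607]
ee_rot: [0.08, 0.997, -0.002, -0.0]
ft_force: [-1.0, 1.1, 0.4]
grip_width: 1.0
clock 1.15 pos [0.5739 0.3052 0.1607] yang 80.82 grip 1.0 F [-1.03  1.05  0.45]
units [0.041 0.119 1.016] turn -0.08 axes z [-0.0012 -0.0043 -1.    ]
amber [ 241  154   37   36 1011] [259.2 171.5] [0.5716 0.3147 0.034 ]
green [ 240   71   40   42 1287] [259.2  91.7] [0.5003 0.3256 0.034 ]
blue [238   0  43  24 800] [258.7   9.7] [0.4365 0.3348 0.034 ]
blue [ 444  191   68  121 7070] [478.9 250.9] [0.6887 0.5236 0.034 ]
```

View pics/w1.png

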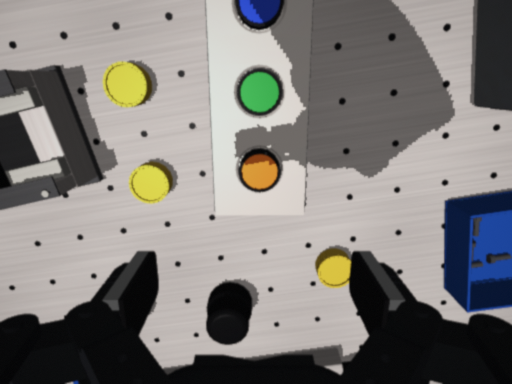

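Amber is at pixel (259,171), nearest the camera, in the tray with green (259,92) and blue above it. The yellow decoys lie outside the tray. The arm was still settling, so I'll go lower and measure again.

```bash
python3 -m pendant '[[0,0.05,0.8,0,0.2],[0,0.05,1.2,0,0.2],[0,0.05,1.2,0,0.2],[0,0.05,1.2,0,0.2]]'; cat > meas.py <<'E'
from h import *
def look(tag,z=.034):
    C=cal('wrist'); im,d=camera('wrist'); save(tag+'.png',im); np.save(tag+'.npy',im); np.save(tag+'d.npy',d)
    hsv=cv2.cvtColor(im,cv2.COLOR_RGB2HSV)
    for n,lo,hi in [('amber',(8,150,80),(20,255,255)),('green',(50,120,40),(85,255,255)),('red',(0,150,60),(6,255,255))]:
        m=cv2.inRange(hsv,lo,hi); k,l,s,c=cv2.connectedComponentsWithStats(m)
        for i in range(1,k):
            if s[i,4]>200:
                ct,_=cv2.findContours((l==i).astype(np.uint8),0,2); e=cv2.fitEllipse(max(ct,key=len))
                print(n,s[i],c[i].round(1),np.round(e[0],1),np.round(e[1],1),ray(C,*c[i],z).round(4))
    return C,im,d
E
python3 - <<'E'
from meas import *
rel([.573,.310,.12],81.3); look('w2')
E
```

```text
clock: 1.7
position: [0.5715, 0.314, 0.1161]
ee_rot: [0.076, 0.997, 0.0, 0.001]
ft_force: [1.6, 0.6, 0.8]
grip_width: 0.799
clock 1.7 pos [0.5715 0.314  0.1161] yang 81.31 grip 0.799 F [1.63 0.61 0.81]
units [-0.051 -0.093 -0.098] turn 0.002 axes z [ 1.1e-03  9.0e-04 -1.0e+00]
amber [ 229  170   42   39 1309] [249.3 189.1] [249.3 189.1] [38.9 41.3] [0.5732 0.3111 0.034 ]
green [ 227   74   46   48 1724] [249.2  97.5] [249.2  97.5] [45.2 46.8] [0.5021 0.3221 0.034 ]
```

View pics/w2.png

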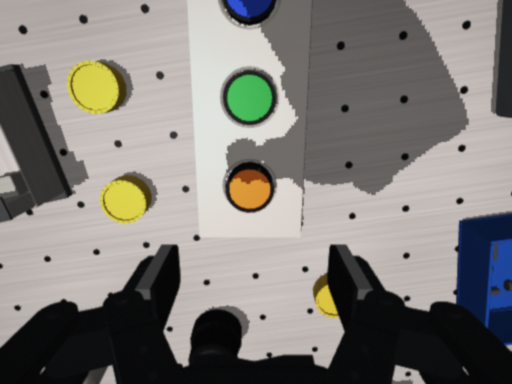

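```bash
python3 -m pendant '[[-0.05,-0.08,0.8,0,0.25],[-0.05,-0.08,1.6,0,0.25],[-0.05,-0.08,1.6,0,0.25],[-0.05,-0.08,1.6,0,0.25]]'; python3 - <<'E'
from meas import *
rel([.5732,.3109,.0245],81.3); look('w3')
E
```

```text
clock: 2.25
position: [0.5737, 0.3105, 0.0529]
ee_rot: [0.076, 0.997, 0.001, 0.001]
ft_force: [0.0, -0.7, 0.5]
grip_width: 0.75
clock 2.25 pos [0.5737 0.3105 0.0529] yang 81.28 grip 0.75 F [ 0.03 -0.68  0.51]
units [0.015 0.006 0.709] turn -0.003 axes z [ 0.002   0.0013 -1.    ]
amber [ 227  190   53   50 2099] [253.  214.6] [253.  214.6] [49.1 52.6] [0.573 0.311 0.034]
green [ 223   65   60   63 2962] [252.9  96.3] [253.   96.3] [59.2 62.1] [0.502  0.3218 0.034 ]
```

View pics/w3.png

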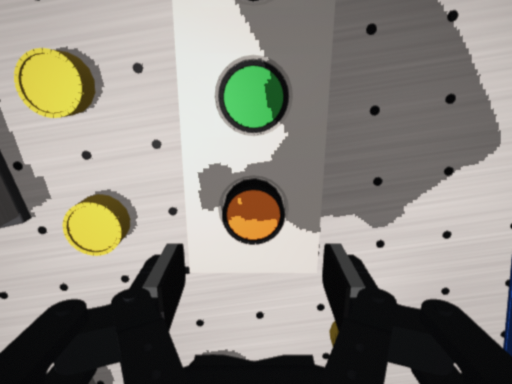

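```bash
python3 -m pendant '[[0.01,0.01,0.4,0,0.25],[0.01,0.01,0.7,0,0.25],[0.01,0.01,0.7,0,0.25],[0.01,0.01,0.7,0,0.25]]'; python3 - <<'E'
from meas import *
rel([.5732,.3109,.0245],81.3); look('w4')
E
```

```text
clock: 2.8
position: [0.5726, 0.3104, 0.023]
ee_rot: [0.076, 0.997, 0.0, 0.0]
ft_force: [0.8, 0.7, -0.4]
grip_width: 0.744
clock 2.8 pos [0.5726 0.3104 0.023 ] yang 81.28 grip 0.744 F [ 0.8   0.72 -0.43]
units [-0.014  0.016 -0.038] turn -0.004 axes z [ 0.  0. -1.]
amber [ 223  209   62   56 2726] [253.5 236.6] [253.5 236.6] [55.4 60.9] [0.5728 0.3109 0.034 ]
green [ 219   64   70   74 4050] [253.5 100.6] [253.5 100.6] [69.4 72.4] [0.5019 0.3218 0.034 ]
```

View pics/w4.png

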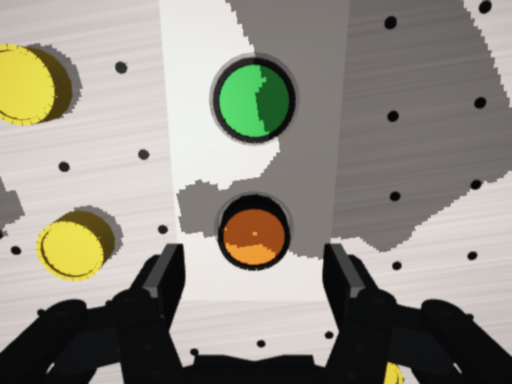

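```bash
python3 -m pendant '[[0,0.01,-0.04,0,0.4],[0,0.01,-0.04,0,0.6],[0,0.01,-0.04,0,0.7],[0,0.01,-0.04,0,0.8],[0,0.01,-0.04,0,0.8]]' 35; python3 -m pendant '[[0,0,0,0,0.8],[0,0,0,0,0.8]]'; python3 - <<'E'
from meas import *
rel([.5732,.3109,.0245],81.3); look('w5')
E
```

```text
clock: 3.48
position: [0.5725, 0.3108, 0.0245]
ee_rot: [0.076, 0.997, 0.0, -0.0]
ft_force: [0.5, -0.7, 0.2]
grip_width: 0.199
clock: 3.72
position: [0.5725, 0.3108, 0.0245]
ee_rot: [0.076, 0.997, 0.0, -0.0]
ft_force: [-0.0, -0.0, 0.8]
grip_width: 0.203
clock 3.725 pos [0.5725 0.3108 0.0245] yang 81.28 grip 0.203 F [-0.04 -0.04  0.85]
units [-0.017  0.005  0.   ] turn -0.003 axes z [-0.e+00  1.e-04 -1.e+00]
amber [ 223  208   61   56 2345] [253.  234.2] [253.3 234.6] [55.5 56.4] [0.572  0.3112 0.034 ]
green [ 219   64   69   73 3966] [252.9 100.6] [252.8 100.6] [68.8 71.8] [0.5019 0.3218 0.034 ]
```

View pics/w5.png

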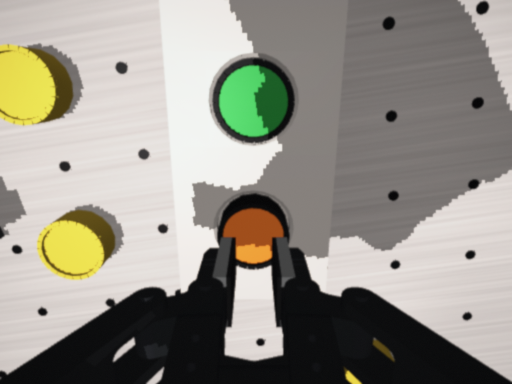

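The fingers closed to 17 mm without meeting the filter, so they are above it. I'll check where the tips really are.

```bash
python3 - <<'E'
from h import *
C=cal('wrist'); o=manip.get_obs(); p=o['position']
R=Ro.from_quat(o['ee_rot']).as_matrix()
for dz in (-.019,0): 
  for y in (-.0085,0,.0085,): print(dz,y,proj(C,p+R@[0,y,dz]).round(1))
print('amber top',proj(C,[.573,.311,.034]))
d=np.load('w5d.npy'); P=cloud(C,d)
for uv in [(225,240),(283,240),(228,245),(280,245),(225,260),(283,260),(253,225),(253,250),(253,280),(280,239),(190,220)]: print(uv,P[uv[1],uv[0]].round(4),d[uv[1],uv[0]])
im=np.load('w5.npy');save('w5c.png',cv2.resize(im[180:320,170:340],None,fx=4,fy=4,interpolation=cv2.INTER_CUBIC))
E
```

```text
-0.019 -0.0085 [236.1 242.9]
-0.019 0 [252.3 242.9]
-0.019 0.0085 [268.6 242.9]
0 -0.0085 [237.7 228. ]
0 0 [252.4 228. ]
0 0.0085 [267.1 228. ]
amber top [252.9471035  235.85096722]
(225, 240) [0.5586 0.3005 0.0651] 0.14860672
(283, 240) [0.5631 0.3263 0.0638] 0.15004294
(228, 245) [0.5592 0.3021 0.0693] 0.14472727
(280, 245) [0.562  0.3245 0.0706] 0.14334951
(225, 260) [0.5589 0.3019 0.0829] 0.13168006
(283, 260) [0.5627 0.3247 0.0823] 0.1323577
(253, 225) [0.5671 0.3119 0.0328] 0.18148626
(253, 250) [0.5824 0.3096 0.0324] 0.18653081
(253, 280) [0.6082 0.3057 0.0219] 0.20440054
(280, 239) [0.5625 0.325  0.0636] 0.15011176
(190, 220) [0.5627 0.2758 0.0232] 0.19085993
```

View pics/w5c.png

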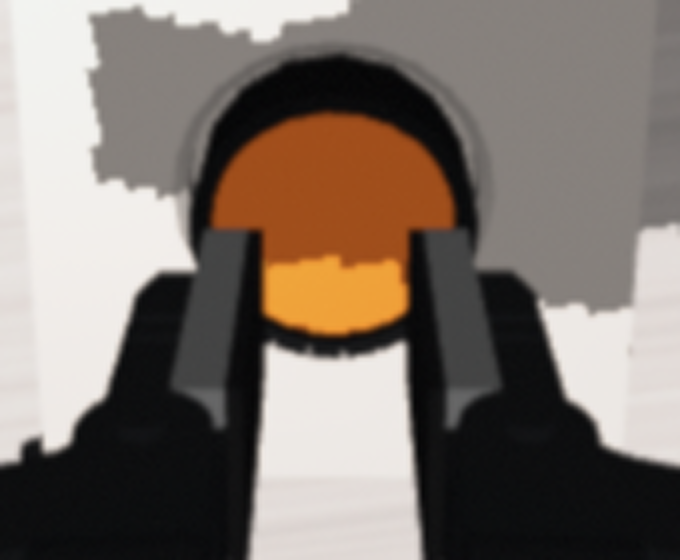

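```bash
python3 - <<'E'
from h import *
o=manip.get_obs(); p=o['position']
C=cal('scene'); im,d=camera('scene'); np.save('s1.npy',im); np.save('s1d.npy',d)
u,v=proj(C,p); print(u,v, proj(C,p+[0,0,.04]),proj(C,[.573,.311,.034]))
u,v=int(u),int(v)
cr=im[v-60:v+30,u-50:u+60].copy(); save('s1.png',cv2.resize(cr,None,fx=6,fy=6,interpolation=cv2.INTER_CUBIC)); print('origin',u-50,v-60)
P=cloud(C,d)
for r in range(v-40,v+15,3): print(r,[P[r,c,2].round(3) for c in range(u-20,u+24,4)])
E
```

```text
341.2972464632787 166.56804644081532 [342.83793189 155.12049572] [341.84516934 163.92323505]
origin 291 106
126 [np.float64(-0.003), np.float64(-0.001), np.float64(0.001), np.float64(-0.004), np.float64(0.17), np.float64(0.175), np.float64(0.17), np.float64(0.166), np.float64(0.164), np.float64(0.154), np.float64(0.146)]
129 [np.float64(-0.001), np.float64(-0.005), np.float64(0.002), np.float64(0.001), np.float64(0.167), np.float64(0.166), np.float64(0.162), np.float64(0.166), np.float64(0.156), np.float64(0.138), np.float64(0.143)]
132 [np.float64(0.002), np.float64(0.001), np.float64(0.153), np.float64(0.157), np.float64(0.156), np.float64(0.158), np.float64(0.154), np.float64(0.153), np.float64(0.146), np.float64(0.129), np.float64(0.133)]
135 [np.float64(-0.002), np.float64(0.001), np.float64(0.153), np.float64(0.154), np.float64(0.132), np.float64(0.146), np.float64(0.146), np.float64(0.137), np.float64(0.135), np.float64(0.124), np.float64(0.124)]
138 [np.float64(0.002), np.float64(-0.001), np.float64(0.14), np.float64(0.148), np.float64(0.144), np.float64(0.126), np.float64(0.
[... 2376 characters left out ...]
2), np.float64(0.021), np.float64(0.021), np.float64(0.023)]
174 [np.float64(-0.002), np.float64(0.005), np.float64(0.012), np.float64(0.022), np.float64(0.019), np.float64(0.023), np.float64(0.02), np.float64(0.023), np.float64(0.022), np.float64(0.022), np.float64(0.016)]
177 [np.float64(0.0), np.float64(-0.001), np.float64(0.004), np.float64(0.014), np.float64(0.023), np.float64(0.02), np.float64(0.024), np.float64(0.02), np.float64(0.015), np.float64(0.009), np.float64(0.003)]
180 [np.float64(-0.002), np.float64(-0.0), np.float64(-0.0), np.float64(0.009), np.float64(0.015), np.float64(0.024), np.float64(0.018), np.float64(0.012), np.float64(0.007), np.float64(-0.001), np.float64(-0.001)]
```

View pics/s1.png

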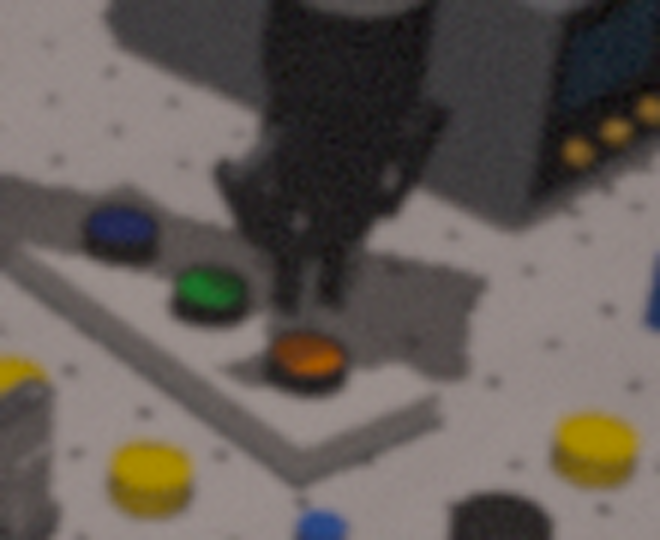

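Both the wrist depth and the scene view put the fingertips at z≈0.06, about 37 mm above the reported TCP. So the reported TCP has a z offset, while x and y agree. I'll measure that offset accurately.

```bash
python3 - <<'E'
from h import *
C=cal('wrist'); o=manip.get_obs(); p=o['position']; R=Ro.from_quat(o['ee_rot']).as_matrix()
f,cx,cy,pc,Rc=C
def planehit(u,v,x0): # tool x = x0 plane
    d=R.T@(Rc@np.array([(u-cx)/f,(v-cy)/f,1])); c=R.T@(pc-p); return c+d*(x0-c[0])/d[0]
for u,v in [(224,237.3),(231,237.3),(276,237.3),(284,237.3)]: print(planehit(u,v,.011).round(4))
# pads depth in tool frame
d=np.load('w5d.npy'); P=(cloud(C,d)-p)@R
for box in [(222,240,229,275),(277,240,285,275)]:
    q=P[box[1]:box[3]:4,box[0]:box[2]:2]; print(np.median(q[...,0]), q[0,:,2].round(4), q[0,:,1].round(4))
d=np.load('w4d.npy'); print('w4 rows', [(v,(cloud(C,d)[v,172]-p).round(3)) for v in range(238,262,3)])
E
```

```text
[ 0.011  -0.0132 -0.0353]
[ 0.011  -0.0099 -0.0353]
[ 0.011   0.011  -0.0353]
[ 0.011   0.0148 -0.0353]
0.01192450083422399 [-0.0392 -0.0402 -0.0399 -0.0409] [-0.0138 -0.0127 -0.0119 -0.0109]
0.01200484279674403 [-0.0407 -0.0399 -0.0403 -0.0393] [0.0111 0.0121 0.0129 0.0139]
w4 rows [(238, array([ 0.009, -0.055, -0.023])), (241, array([ 0.011, -0.056, -0.023])), (244, array([-0.017, -0.033,  0.045])), (247, array([-0.017, -0.032,  0.047])), (250, array([-0.017, -0.032,  0.049])), (253, array([-0.017, -0.031,  0.053])), (256, array([-0.017, -0.03 ,  0.055])), (259, array([-0.017, -0.03 ,  0.058]))]
```

```bash
python3 -m pendant '[[0,0,0,0,0.3],[0,0,0,0,0.3],[0,0,0,0,0.3]]'; python3 -m pendant '[[0,0,0.3,0,0.3],[0,0,0.6,0,0.3],[0,0,0.7,0,0.3],[0,0,0.7,0,0.3],[0,0,0.7,0,0.3]]'; python3 - <<'E'
from meas import *
rel([.5732,.3109,-.013],81.3); C,im,d=look('w6')
print(cloud(C,d)[230:300:4,170:180:4,2].round(3).T)
E
```

```text
clock: 4.2
position: [0.5725, 0.3108, 0.0245]
ee_rot: [0.076, 0.997, 0.0, 0.0]
ft_force: [1.4, -0.3, 0.4]
grip_width: 0.697
clock: 4.82
position: [0.5728, 0.3109, -0.0031]
ee_rot: [0.076, 0.997, 0.0, 0.0]
ft_force: [0.8, -0.7, -0.3]
grip_width: 0.703
clock 4.825 pos [ 0.5728  0.3109 -0.0031] yang 81.28 grip 0.703 F [ 0.81 -0.7  -0.28]
units [-0.01   0.002  0.246] turn -0.004 axes z [ 5.e-04  4.e-04 -1.e+00]
amber [ 217  229   71   64 3539] [252.3 260.1] [252.4 260.2] [62.3 70.7] [0.5726 0.3109 0.034 ]
green [ 211   60   84   87 5644] [252.3 102.7] [252.3 102.7] [82.4 85.3] [0.5018 0.3218 0.034 ]
[[0.022 0.023 0.022 0.022 0.043 0.046 0.049 0.053 0.057 0.06  0.062 0.065
  0.068 0.069 0.069 0.071 0.07  0.071]
 [0.022 0.021 0.023 0.039 0.042 0.047 0.05  0.053 0.057 0.059 0.063 0.063
  0.064 0.064 0.064 0.065 0.066 0.067]
 [0.022 0.022 0.023 0.039 0.043 0.046 0.05  0.054 0.056 0.056 0.057 0.058
  0.058 0.058 0.06  0.06  0.06  0.06 ]]
```

View pics/w6.png

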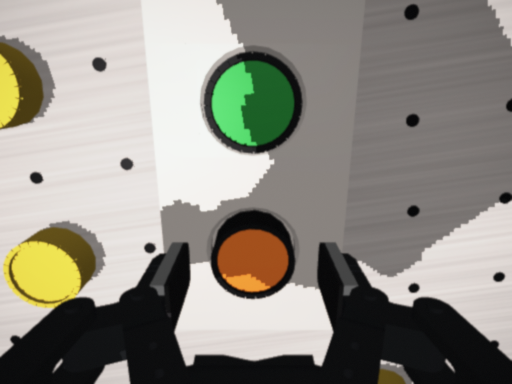

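```bash
python3 -m pendant '[[0,0,0.15,0,0.3],[0,0,0.25,0,0.3],[0,0,0.25,0,0.3],[0,0,0.25,0,0.4],[0,0,0.25,0,0.5]]' 35; python3 -m pendant '[[0,0,0,0,0.6],[0,0,0,0,0.7],[0,0,0,0,0.7]]'; python3 - <<'E'
from meas import *
rel([.5732,.3109,-.013],81.3); C,im,d=look('w7')
E
```

```text
clock: 5.5
position: [0.5734, 0.3111, -0.0121]
ee_rot: [0.076, 0.997, 0.001, 0.001]
ft_force: [-1.1, 0.1, 6.7]
grip_width: 0.499
clock: 5.88
position: [0.5739, 0.3113, -0.0115]
ee_rot: [0.076, 0.997, 0.001, 0.001]
ft_force: [-1.4, -1.3, 11.2]
grip_width: 0.45
clock 5.875 pos [ 0.5739  0.3113 -0.0115] yang 81.27 grip 0.45 F [-1.4  -1.32 11.21]
units [ 0.015 -0.012  0.038] turn -0.005 axes z [ 0.0027  0.0015 -1.    ]
amber [ 216  236   75   66 3876] [253.2 268. ] [253.2 268. ] [64.8 74.5] [0.5729 0.3117 0.034 ]
green [ 207   56   89   92 6397] [251.  101.2] [251.  101.2] [87.9 90.9] [0.5018 0.3218 0.034 ]
```

View pics/w7.png

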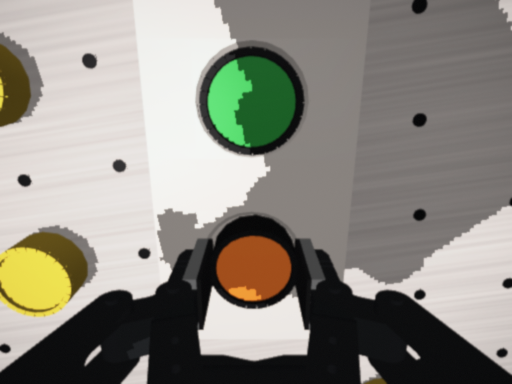

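Gripped: the width holds at 38 mm. The fingertips touch the tray with 11 N. Now I'll lift.

```bash
python3 -m pendant '[[0,0,-0.2,0,0.7],[0,0,-0.5,0,0.7],[0,0,-1,0,0.7],[0,0,-1,0,0.7],[0,0,-1,0,0.7]]'; python3 - <<'E'
from meas import *
rel([.5732,.3109,.12],81.3); C,im,d=look('w8',.07)
P=cloud(C,d); print(P[262:275:4,240:264:8,2].round(4))
E
```

```text
clock: 6.55
position: [0.5724, 0.3108, 0.0265]
ee_rot: [0.076, 0.997, 0.0, 0.0]
ft_force: [-0.6, -0.4, -0.8]
grip_width: 0.448
clock 6.55 pos [0.5724 0.3108 0.0265] yang 81.28 grip 0.448 F [-0.57 -0.44 -0.75]
units [-0.019  0.007 -2.338] turn -0.003 axes z [ 0.e+00  1.e-04 -1.e+00]
amber [ 216  236   75   66 3880] [253.2 268. ] [253.2 268. ] [64.9 74.4] [0.5728 0.3111 0.07  ]
green [ 219   65   69   72 3893] [252.9 100.7] [252.9 100.7] [68.2 70.8] [0.5005 0.322  0.07  ]
[[0.071  0.0701 0.0695]
 [0.0696 0.0709 0.0699]
 [0.0701 0.0712 0.0698]
 [0.0714 0.0712 0.0696]]
```

View pics/w8.png

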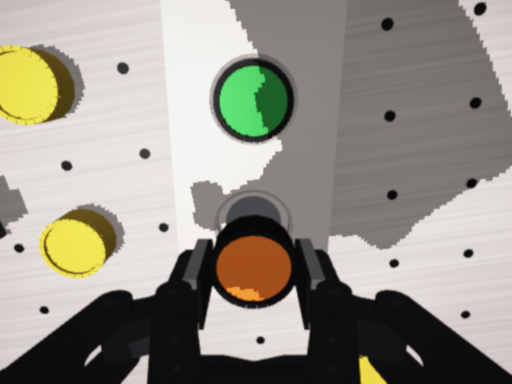

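Amber is lifted and held level; the empty nest is visible at (252,210). Next I'll get the slide axis from the top image taken before the move.

```bash
python3 - <<'E'
from h import *
C=cal('top'); d=np.load('top0d.npy'); im=np.load('top0.npy'); P=cloud(C,d)
m=(P[...,2]>.055)&(P[...,2]<.09)&(P[...,0]>.42)&(P[...,0]<.60)&(P[...,1]>-.24)&(P[...,1]<.15)
n,l,s,c=cv2.connectedComponentsWithStats(m.astype(np.uint8)); i=1+np.argmax(s[1:,4]); l=(l==i).astype(np.uint8)
# lower (min x) edge: for each column last row
us=np.arange(200,348); vs=np.array([np.max(np.where(l[:,u])[0]) if l[:,u].any() else -1 for u in us])
vt=np.array([np.min(np.where(l[:,u])[0]) if l[:,u].any() else -1 for u in us])
from numpy.polynomial import polynomial as pl
def fit(us,vs):
    k=np.ones(len(us),bool)
    for _ in range(6):
        a=np.polyfit(us[k],vs[k],1); r=vs-np.polyval(a,us); k=np.abs(r)<1.2
    return a,k.sum()
for nm,v,off,sel in [('front',vs,.5,us>0),('back',vt,-.5,us<265)]:
    a,k=fit(us[sel],v[sel]+off); A=ray(C,205,np.polyval(a,205),.0785); B=ray(C,335,np.polyval(a,335),.0785)
    dd=A-B; print(nm,a,k,A.round(4),B.round(4),'angle +y axis deg',np.degrees(np.arctan2(dd[1],dd[0])))
print(ray(C,264.3,211,.074))
rel([.512,-.045,.13],90)
E
```

```text
front [-4.77925259e-02  2.41337229e+02] 140 [0.4559 0.1122 0.0785] [ 0.48   -0.2286  0.0785] angle +y axis deg 94.03375429256721
back [-4.80990783e-02  2.02848982e+02] 63 [0.5582 0.1163 0.0785] [ 0.5825 -0.2293  0.0785] angle +y axis deg 94.02168537435786
[ 0.51396294 -0.04260771  0.074     ]
clock 6.6 pos [0.5722 0.3106 0.0261] yang 81.29 grip 0.453 F [-0.88 -0.39 -0.3 ]
units [ 0.141 -9.017 -2.595] turn -1.452 axes z [-6.e-04 -3.e-04 -1.e+00]
```

```bash
python3 -m pendant '[[0,0,-1.3,0,0.7],[0,-0.7,-2.4,0,0.7],[0,-2,-2.6,-0.6,0.7],[0,-3.4,-2.6,-1.2,0.7],[0.02,-4.8,-2.6,-2,0.7]]';  python3 - <<'E'
from h import *
rel([.5165,-.045,.13],94.03)
E
```

```text
clock: 7.22
position: [0.5419, 0.1193, 0.13]
ee_rot: [-0.03, 1.0, -0.0, -0.0]
ft_force: [1.8, -0.2, -0.3]
grip_width: 0.449
clock 7.225 pos [0.5419 0.1193 0.13  ] yang 93.42 grip 0.449 F [ 1.77 -0.2  -0.31]
units [ 8.790e-01 -4.061e+00  2.000e-03] turn -0.102 axes z [-5.e-04 -2.e-04 -1.e+00]
```

```bash
python3 -m pendant '[[0.3,-1.4,0,-0.1,0.7],[0.6,-2.8,0,-0.1,0.7],[0.88,-4,0,-0.1,0.7],[0.88,-4.05,0,-0.1,0.7],[0.88,-4.05,0,-0.1,0.7]]';  python3 -m pendant '[[0,0,0,0,0.7],[0,0,0,0,0.7]]'; python3 - <<'E'
from meas import *
rel([.5165,-.045,.13],94.03); look('w9',.175)
E
```

```text
clock: 7.85
position: [0.5166, -0.0422, 0.1301]
ee_rot: [-0.034, 0.999, 0.0, -0.0]
ft_force: [0.8, 1.0, 0.5]
grip_width: 0.45
clock: 8.1
position: [0.5168, -0.0416, 0.1303]
ee_rot: [-0.035, 0.999, 0.0, -0.0]
ft_force: [-0.5, 0.1, -1.3]
grip_width: 0.448
clock 8.1 pos [ 0.5168 -0.0416  0.1303] yang 93.98 grip 0.448 F [-0.47  0.06 -1.3 ]
units [ 0.014 -0.085  0.008] turn -0.008 axes z [-3.e-04  2.e-04 -1.e+00]
amber [ 216  236   76   66 3915] [253.4 268. ] [253.4 268. ] [65.1 74.7] [ 0.5165 -0.0409  0.175 ]
red [ 391  174   43   53 1099] [406.4 195.3] [408.  199.8] [39.3 55.4] [0.4778 0.0204 0.175 ]
red [ 418  191   34   52 1405] [434.4 216.6] [434.2 217.1] [30.6 61.3] [0.4864 0.0343 0.175 ]
```

View pics/w9.png

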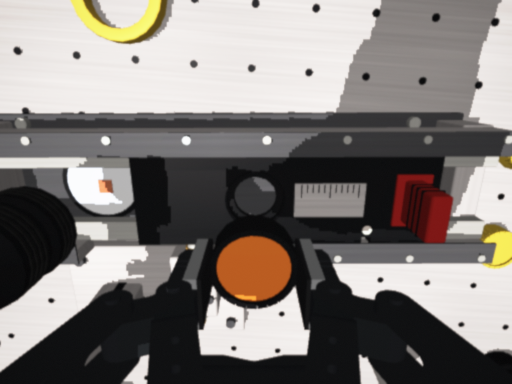

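The pocket is at about (254,196), its rim just visible, with the held filter at (253,268). The red grip is at (420,205). I'll enlarge with gamma correction.

```bash
python3 - <<'E'
from h import *
im=np.load('w9.npy'); c=im[150:250,200:360].astype(float)/255; c=np.clip(c*1.0,0,1)**.4*255
save('w9c.png',cv2.resize(c.astype(np.uint8),None,fx=5,fy=5,interpolation=cv2.INTER_CUBIC))
E
```

View pics/w9c.png

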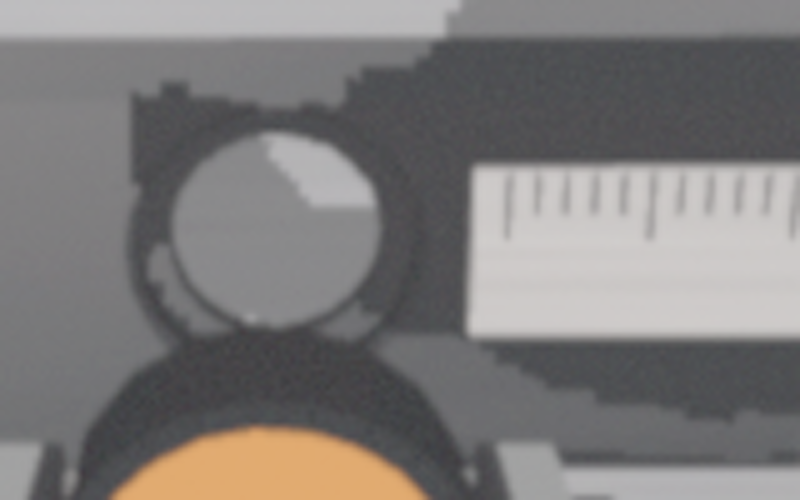

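```bash
python3 - <<'E'
from h import *
C=cal('wrist'); o=manip.get_obs(); print(o['clock'])
L=ray(C,234.4,196,.067); Rr=ray(C,276.4,196,.067); T=ray(C,255.5,176,.067); B=ray(C,254.5,216.2,.067)
print(L.round(4),Rr.round(4),T.round(4),B.round(4),'diam',np.linalg.norm(L-Rr), 'vert',np.linalg.norm(T-B))
y=np.array([-.0703,.9975,0]);x=np.array([.9975,.0703,0])
ctr=(L+Rr)/2; print('mid LR',ctr.round(4),'x from T',(T+x*.016).round(4))
L=ray(C,226,198,.074); Rr=ray(C,282.8,198,.074); print('mouth',L,Rr,np.linalg.norm(L-Rr),(L+Rr)/2)
# rails: keeper edges inner? 
# red: grip top
im=np.load('w9.npy'); 
c=im[150:260,380:470].astype(float)/255; save('w9g.png',cv2.resize((c**.6*255).astype(np.uint8),None,fx=5,fy=5,interpolation=cv2.INTER_CUBIC))
E
```

```text
8.15
[ 0.5196 -0.0552  0.067 ] [ 0.5173 -0.0233  0.067 ] [ 0.5027 -0.0403  0.067 ] [ 0.535  -0.0388  0.067 ] diam 0.031987197186213914 vert 0.032303003280586245
mid LR [ 0.5185 -0.0393  0.067 ] x from T [ 0.5187 -0.0392  0.067 ]
mouth [ 0.51920923 -0.06108618  0.074     ] [ 0.51627599 -0.01911631  0.074     ] 0.04207224349966049 [ 0.51774261 -0.04010124  0.074     ]
```

View pics/w9g.png

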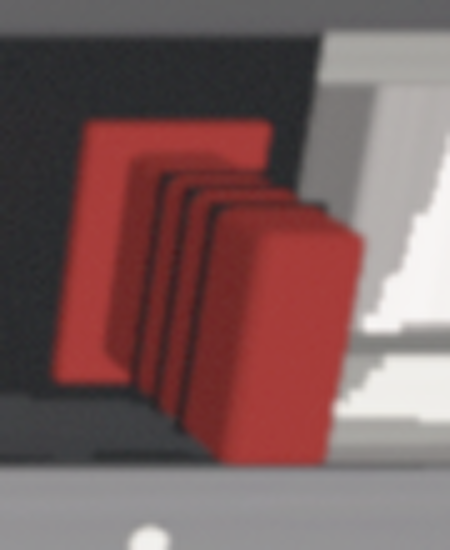

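```bash
python3 - <<'E'
from h import *
rel([.5186,-.0397,.065],94.03)
E
```

```text
clock 8.15 pos [ 0.5168 -0.0418  0.1303] yang 93.97 grip 0.452 F [ 0.36  0.03 -0.56]
units [-0.049  0.048  1.633] turn -0.01 axes z [-3.e-04  1.e-04 -1.e+00]
```

```bash
python3 -m pendant '[[-0.05,0.05,0.5,0,0.7],[-0.05,0.05,1,0,0.7],[-0.05,0.05,1.5,0,0.7],[-0.05,0.05,1.63,0,0.7],[-0.05,0.05,1.63,0,0.7]]';  python3 -m pendant '[[0,0,0,0,0.7],[0,0,0,0,0.7]]'; python3 - <<'E'
from meas import *
rel([.5186,-.0397,.0418],94.03); C,im,d=look('w10',.11)
c=im[150:300,180:340].astype(float)/255; save('w10c.png',cv2.resize((c**.4*255).astype(np.uint8),None,fx=4,fy=4,interpolation=cv2.INTER_CUBIC))
E
```

```text
clock: 8.78
position: [0.5187, -0.0403, 0.0655]
ee_rot: [-0.034, 0.999, 0.0, -0.0]
ft_force: [-0.5, -0.1, 0.6]
grip_width: 0.45
clock: 9.02
position: [0.5191, -0.0405, 0.066]
ee_rot: [-0.034, 0.999, 0.0, 0.001]
ft_force: [0.6, -0.7, -0.1]
grip_width: 0.446
clock 9.025 pos [ 0.5191 -0.0405  0.066 ] yang 93.87 grip 0.446 F [ 0.65 -0.73 -0.13]
units [0.011 0.021 0.604] turn -0.026 axes z [ 1.1e-03  2.0e-04 -1.0e+00]
amber [ 216  236   76   66 3911] [253.4 268. ] [253.4 267.9] [65.2 74.7] [ 0.5191 -0.0398  0.11  ]
red [ 435  200   61   69 2021] [457.5 228.8] [460.1 229.1] [46.2 83.3] [0.4939 0.0472 0.11  ]
red [462 218  38  57 320] [473.3 239.4] [483.1 246.8] [30.2 98.7] [0.4984 0.0554 0.11  ]
red [471 223  41  59 386] [483.1 245.1] [496.6 263.3] [43.8 92.8] [0.5008 0.0604 0.11  ]
red [ 480  229   32   73 1865] [498.4 266.8] [503.6 263.9] [40.1 84.2] [0.511  0.0703 0.11  ]
```

View pics/w10c.png

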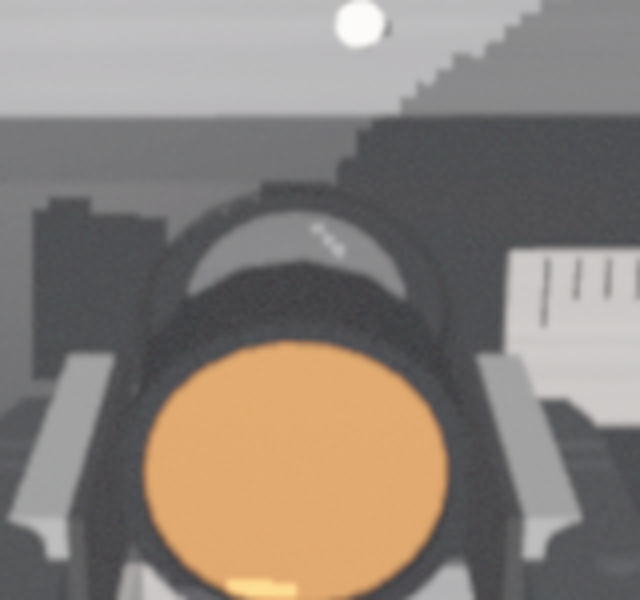

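```bash
python3 - <<'E'
from h import *
C=cal('wrist')
T=ray(C,254.3,203,.067); print('hole ctr from T',(T+.016*np.array([.9975,.0703,0])).round(4))
L=ray(C,180+186/4,150+293/4,.067);R=ray(C,180+408/4,150+297/4,.067); print(L.round(4),R.round(4),((L+R)/2).round(4))
T=ray(C,254.3,150+186/4,.074); print('mouth top +22.5',(T+.0225*np.array([.9975,.0703,0])).round(4))
rel([.5186,-.0395,.0418],94.03)
E
```

```text
hole ctr from T [ 0.5192 -0.0392  0.067 ]
[ 0.5166 -0.0553  0.067 ] [ 0.5151 -0.0236  0.067 ] [ 0.5158 -0.0394  0.067 ]
mouth top +22.5 [ 0.5195 -0.0392  0.074 ]
clock 9.075 pos [ 0.519  -0.0405  0.0658] yang 93.88 grip 0.452 F [-0.16  0.04 -1.02]
units [0.008 0.025 0.601] turn -0.024 axes z [ 9.e-04  2.e-04 -1.e+00]
```

```bash
python3 -m pendant '[[0,0.012,0.15,0,0.7],[0,0.012,0.3,0,0.7],[0,0.012,0.4,0,0.7],[0,0.012,0.45,0,0.7],[0,0.012,0.45,0,0.7]]';  python3 - <<'E'
from h import *
rel([.519,-.0397,.0418],94.03)
E
```

```text
clock: 9.7
position: [0.5185, -0.0401, 0.0471]
ee_rot: [-0.034, 0.999, 0.0, -0.0]
ft_force: [-0.4, 0.0, 0.1]
grip_width: 0.451
clock 9.7 pos [ 0.5185 -0.0401  0.0471] yang 93.88 grip 0.451 F [-0.36  0.01  0.13]
units [-0.014  0.008  0.133] turn -0.025 axes z [-3.e-04 -0.e+00 -1.e+00]
```

```bash
python3 -m pendant '[[-0.005,0.005,0.04,0,0.7],[-0.005,0.005,0.08,0,0.7],[-0.005,0.005,0.08,0,0.7]]'; python3 -m pendant '[[0,0,0.03,0,0.7],[0,0,0.03,0,0.7]]'; python3 - <<'E'
from meas import *
rel([.519,-.0397,.0418],94.03);look('w11',.087)
E
```

```text
clock: 10.07
position: [0.5187, -0.0398, 0.044]
ee_rot: [-0.034, 0.999, 0.0, -0.0]
ft_force: [0.2, -0.4, 0.6]
grip_width: 0.447
clock: 10.32
position: [0.5187, -0.0398, 0.0428]
ee_rot: [-0.034, 0.999, 0.0, -0.0]
ft_force: [-0.0, -1.0, -0.7]
grip_width: 0.447
clock 10.325 pos [ 0.5187 -0.0398  0.0428] yang 93.88 grip 0.447 F [-0.   -0.95 -0.72]
units [-0.008  0.002  0.026] turn -0.025 axes z [-1.e-04  1.e-04 -1.e+00]
amber [ 216  236   76   66 3919] [253.4 268. ] [253.4 268. ] [65.3 74.6] [ 0.5187 -0.0391  0.087 ]
red [ 457  218   55   76 2492] [481.3 252.6] [483.4 242.2] [ 34.2 122.5] [0.5041 0.0612 0.087 ]
red [491 239  21  65 414] [501.2 269.3] [501.4 268.4] [ 6.3 91.5] [0.5117 0.0725 0.087 ]
```

View pics/w11.png

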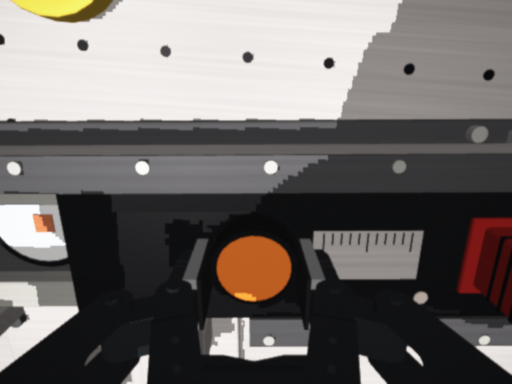

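The filter is centred in the pocket and not yet touching the floor. I'll creep down.

```bash
python3 -m pendant '[[0,0,0.02,0,0.7],[0,0,0.02,0,0.7]]'; python3 -m pendant '[[0,0,0.015,0,0.7],[0,0,0.015,0,0.7]]'; python3 -m pendant '[[0,0,0.015,0,0.7],[0,0,0.015,0,0.7]]'
```

```text
clock: 10.62
position: [0.5187, -0.0398, 0.042]
ee_rot: [-0.034, 0.999, 0.0, -0.0]
ft_force: [-0.3, -0.4, -0.3]
grip_width: 0.452
clock: 10.88
position: [0.5188, -0.0398, 0.0415]
ee_rot: [-0.034, 0.999, 0.0, 0.0]
ft_force: [-0.4, -0.3, -1.1]
grip_width: 0.448
clock: 11.12
position: [0.5188, -0.0398, 0.0414]
ee_rot: [-0.034, 0.999, 0.0, 0.0]
ft_force: [-2.8, -0.2, 5.8]
grip_width: 0.444
```

```bash
python3 -m pendant '[[0,0,0,0,0.54],[0,0,0,0,0.5],[0,0,0,0,0.42],[0,0,0,0,0.35],[0,0,0,0,0.3]]' ; python3 -m pendant '[[0,0,-0.4,0,0.3],[0,0,-1,0,0.3],[0,0,-1.5,0,0.3],[0,0,-1.5,0,0.3],[0,0,-1.5,0,0.3]]'; python3 - <<'E'
from meas import *
rel([.519,-.0397,.0418],94.03);C,im,d=look('w12',.087)
P=cloud(C,d); hsv=cv2.cvtColor(im,cv2.COLOR_RGB2HSV); m=cv2.erode(cv2.inRange(hsv,(8,150,80),(20,255,255)),np.ones((5,5)))>0
q=P[m]; q=q[np.abs(q[:,2]-np.median(q[:,2]))<.01]; A=np.c_[q[:,:2]-q[:,:2].mean(0),np.ones(len(q))]; s=np.linalg.lstsq(A,q[:,2],rcond=None)[0]; print('glass plane slope',s[:2].round(4),'z',s[2])
c=im[120:290,170:370].astype(float)/255; save('w12c.png',cv2.resize((c**.5*255).astype(np.uint8),None,fx=3.5,fy=3.5,interpolation=cv2.INTER_CUBIC))
E
```

```text
clock: 11.75
position: [0.5187, -0.0398, 0.0408]
ee_rot: [-0.034, 0.999, 0.0, -0.0]
ft_force: [0.7, 0.1, 0.1]
grip_width: 0.698
clock: 12.38
position: [0.5185, -0.0398, 0.1007]
ee_rot: [-0.034, 0.999, 0.0, -0.0]
ft_force: [-1.4, 0.0, -0.1]
grip_width: 0.699
clock 12.375 pos [ 0.5185 -0.0398  0.1007] yang 93.88 grip 0.699 F [-1.4   0.02 -0.09]
units [-1.200e-02  1.000e-03  1.473e+00] turn -0.025 axes z [-1.e-04  1.e-04 -1.e+00]
amber [ 226  193   55   52 2224] [253.3 218.6] [253.3 218.6] [50.7 54.1] [ 0.5184 -0.0391  0.087 ]
red [ 406  183   50   59 1326] [423.7 206.9] [427.6 206.5] [39.6 72.1] [0.5036 0.0642 0.087 ]
red [ 440  204   42   59 1938] [460.  233.1] [459.9 233.2] [36.7 73.4] [0.5193 0.0908 0.087 ]
glass plane slope [-0.0043 -0.0001] z 0.08561423608846896
```

View pics/w12c.png

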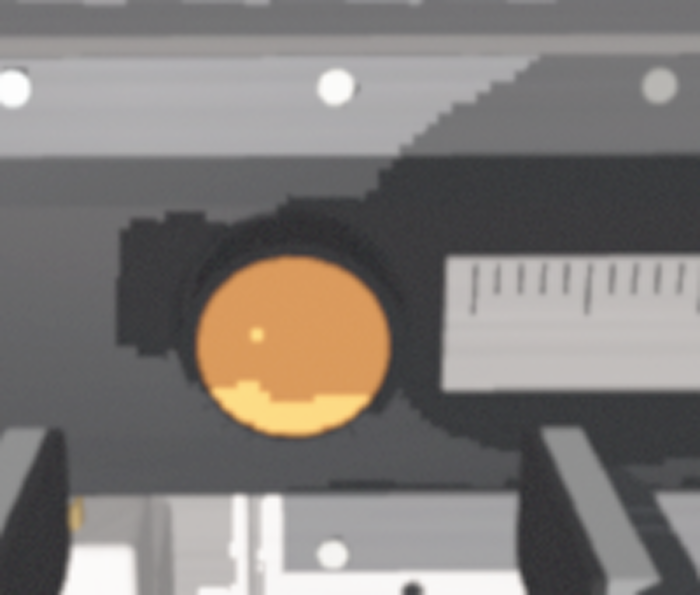

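Amber sits flat: its glass plane is at z=0.0856 with about zero slope, the same 1.3 mm below the nominal top as it showed in the tray. Next I'll go above the red grip.

```bash
python3 -m pendant '[[0,1,0,-0.02,0.3],[0,2,0,-0.02,0.3],[0,2.88,0,-0.02,0.3],[0,2.88,0,-0.02,0.3],[0,2.88,0,-0.02,0.3]]'; python3 - <<'E'
from meas import *
rel([.5105,.0756,.044],94.03);C,im,d=look('w13',.114)
hsv=cv2.cvtColor(im,cv2.COLOR_RGB2HSV); m=(cv2.inRange(hsv,(0,150,60),(6,255,255))>0); P=cloud(C,d)
q=P[m]; t=q[np.abs(q[:,2]-.114)<.005]; print('top pts',len(t),t.mean(0).round(4),t.min(0).round(3),t.max(0).round(3))
E
```

```text
clock: 13.05
position: [0.5106, 0.0743, 0.1003]
ee_rot: [-0.035, 0.999, -0.0, -0.001]
ft_force: [-0.1, 0.3, -0.6]
grip_width: 0.698
clock 13.05 pos [0.5106 0.0743 0.1003] yang 93.98 grip 0.698 F [-0.1   0.31 -0.56]
units [-0.     0.033  1.408] turn -0.008 axes z [-1.e-03 -7.e-04 -1.e+00]
amber [  41  193   56   52 2216] [ 68.5 218.8] [ 68.5 218.7] [47.2 58. ] [ 0.5062 -0.023   0.114 ]
red [ 233  183   42   81 2716] [253.4 221.4] [253.2 214.2] [ 42.3 102.6] [0.5009 0.0744 0.114 ]
top pts 1436 [0.509  0.075  0.1142] [0.494 0.067 0.109] [0.526 0.083 0.116]
```

View pics/w13.png

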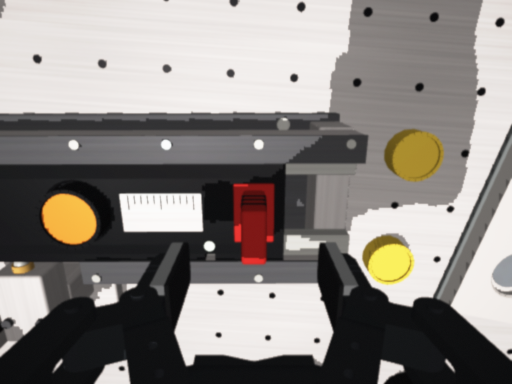

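```bash
python3 -m pendant '[[0,0.02,0.4,0,0.3],[0,0.02,0.8,0,0.3],[0,0.02,1.2,0,0.3],[0,0.02,1.41,0,0.3],[0,0.02,1.41,0,0.3]]'; python3 -m pendant '[[0,0,0,0,0.5],[0,0,0,0,0.7],[0,0,0,0,0.9],[0,0,0,0,1],[0,0,0,0,1]]' 40; python3 -m pendant '[[0,0,0,0,1],[0,0,0,0,1],[0,0,0,0,1]]' 60;  python3 - <<'E'
from meas import *
rel([.5105,.0756,.044],94.03);C,im,d=look('w14',.114)
E
```

```text
clock: 13.72
position: [0.5104, 0.0758, 0.0437]
ee_rot: [-0.035, 0.999, -0.0, -0.001]
ft_force: [0.3, -0.0, -0.2]
grip_width: 0.699
clock: 14.35
position: [0.5113, 0.0756, 0.045]
ee_rot: [-0.035, 0.999, -0.0, 0.0]
ft_force: [-0.3, -2.8, 5.0]
grip_width: 0.151
clock: 14.72
position: [0.5113, 0.0756, 0.0451]
ee_rot: [-0.035, 0.999, -0.0, 0.0]
ft_force: [-1.4, -3.5, 6.1]
grip_width: 0.156
clock 14.725 pos [0.5113 0.0756 0.0451] yang 93.99 grip 0.156 F [-1.36 -3.46  6.09]
units [0.02  0.    0.026] turn -0.007 axes z [ 8.e-04 -0.e+00 -1.e+00]
amber [   0  231   42   65 2140] [ 17.5 266.2] [  2.8 263. ] [59.  81.5] [ 0.5018 -0.0105  0.114 ]
red [ 225  215   56   22 1081] [252.9 224.4] [252.9 223.2] [28.5 62.2] [0.4793 0.0739 0.114 ]
red [ 235  251   38   84 2947] [253.3 291.8] [253.1 289. ] [ 39.4 116.5] [0.5066 0.076  0.114 ]
```

View pics/w14.png

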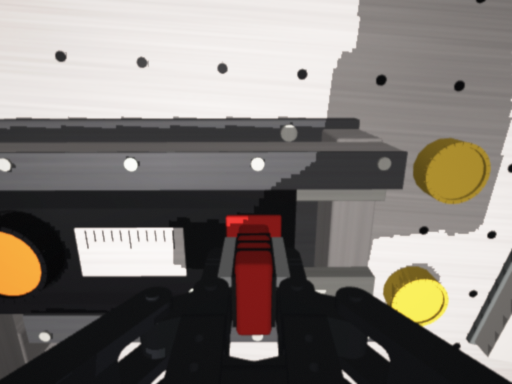

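Gripped at 13.3 mm with the bar centred. I'll push in about 120 mm, then feel for the notch.

```bash
python3 -m pendant '[[0,0,-0.03,0,1],[0,-0.2,-0.03,0,1],[0,-0.5,-0.03,0,1],[0,-0.9,-0.03,0,1],[0,-1.3,-0.03,0,1]]'; python3 -m pendant '[[0,-0.4,0,0,1],[0,-0.8,0,0,1],[0,-1.2,0,0,1],[0,-1.5,0,0,1],[0,-1.6,0,0,1]]'; python3 -m pendant '[[0,0,0,0,1],[0,0,0,0,1]]'; cat > tr.py <<'E'
from h import *
o=manip.get_obs(); p=o['position']; y=np.array([-.0703,.9975,0]); x=np.array([.9975,.0703,0]); p0=np.array([.5113,.0756,0])
print('travel mm',round(-1000*(p-p0)@y,2),'lat mm',round(1000*(p-p0)@x,2),'Fy_frame',round(o['ft_force']@y,2),'Fx',round(o['ft_force']@x,2),'Fz',round(o['ft_force'][2],2),'z',p[2].round(4),'grip',round(o['grip_width'],3),'t',o['clock'])
E
python3 tr.py
```

```text
clock: 15.4
position: [0.5145, 0.0283, 0.0453]
ee_rot: [-0.037, 0.999, 0.002, 0.0]
ft_force: [2.1, 15.1, -6.5]
grip_width: 0.158
clock: 16.02
position: [0.5193, -0.0379, 0.0453]
ee_rot: [-0.036, 0.999, 0.001, 0.0]
ft_force: [2.5, 9.5, -3.7]
grip_width: 0.156
clock: 16.27
position: [0.5193, -0.0389, 0.0452]
ee_rot: [-0.035, 0.999, 0.0, 0.0]
ft_force: [4.8, 1.5, -7.9]
grip_width: 0.156
travel mm 114.81 lat mm -0.04 Fy_frame 1.13 Fx 4.85 Fz -7.93 z 0.0452 grip 0.156 t 16.275
```

```bash
python3 -m pendant '[[0,-0.15,0.015,0,1],[0,-0.3,0.015,0,1],[0,-0.4,0.015,0,1],[0,-0.5,0.015,0,1],[0,-0.5,0.015,0,1]]'; python3 tr.py;  python3 -m pendant '[[0,-0.02,0,0,1],[0,-0.04,0,0,1],[0,-0.04,0,0,1]]'; python3 tr.py
```

```text
clock: 16.9
position: [0.5209, -0.0594, 0.0452]
ee_rot: [-0.035, 0.999, 0.0, 0.001]
ft_force: [4.8, 2.8, -3.1]
grip_width: 0.157
travel mm 135.32 lat mm 0.12 Fy_frame 2.44 Fx 5.02 Fz -3.13 z 0.0452 grip 0.157 t 16.9
clock: 17.27
position: [0.521, -0.0599, 0.0452]
ee_rot: [-0.035, 0.999, 0.001, 0.0]
ft_force: [3.0, 6.8, -1.4]
grip_width: 0.152
travel mm 135.81 lat mm 0.14 Fy_frame 6.61 Fx 3.48 Fz -1.39 z 0.0452 grip 0.152 t 17.275
```

```bash
python3 - <<'E'
from meas import *
look('w15',.087)
im,d=camera('scene'); save('s2.png',cv2.resize(im[130:290,140:340],None,fx=3.5,fy=3.5,interpolation=cv2.INTER_CUBIC))
E
```

```text
amber [   0  232   42   64 2085] [ 17.3 266.3] [  3.4 263.1] [57.7 79.2] [ 0.529  -0.1667  0.087 ]
red [ 226  215   56   22 1090] [253.3 224.4] [252.4 224.1] [28.1 66.5] [ 0.5007 -0.0607  0.087 ]
red [ 235  251   38   83 2921] [253.5 291.5] [253.5 289.9] [ 37.1 140.7] [ 0.5348 -0.0581  0.087 ]
```

View pics/w15.png

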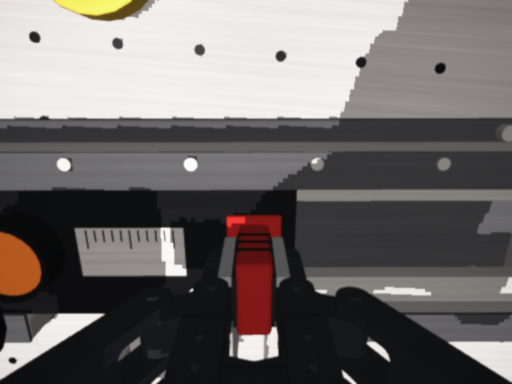

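View pics/s2.png

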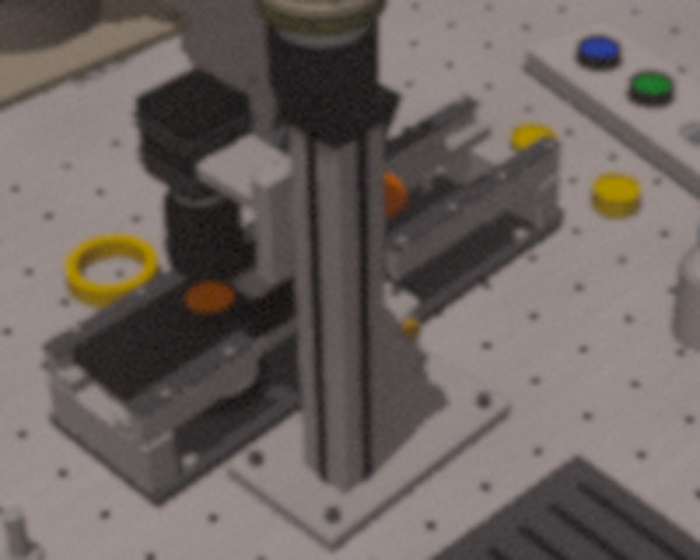

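The wrist view shows the fingers on the grip, and the scene view shows amber in the slide next to the lens, at (210,297). I'll feel forward in fine steps.

```bash
python3 tr.py; for i in 1; do :; done; python3 -m pendant '[[0,-0.025,0,0,1],[0,-0.025,0,0,1]]' >/dev/null; python3 tr.py; python3 -m pendant '[[0,-0.025,0,0,1],[0,-0.025,0,0,1]]'>/dev/null; python3 tr.py;  python3 -m pendant '[[0,-0.025,0,0,1],[0,-0.025,0,0,1]]'>/dev/null; python3 tr.py
```

```text
travel mm 135.81 lat mm 0.12 Fy_frame 5.85 Fx 5.3 Fz -1.09 z 0.0452 grip 0.154 t 17.375
travel mm 136.12 lat mm 0.08 Fy_frame 8.67 Fx 3.69 Fz -0.31 z 0.0452 grip 0.159 t 17.625
travel mm 136.29 lat mm 0.04 Fy_frame 10.82 Fx 2.41 Fz -0.15 z 0.0452 grip 0.157 t 17.875
travel mm 136.46 lat mm 0.05 Fy_frame 14.83 Fx 2.11 Fz 1.45 z 0.0452 grip 0.154 t 18.125
```

Force climbs to 15 N with hardly any motion. Either the ball is already in the notch or something is in the way. I'll ease off and compare with the lens axis.

```bash
python3 -m pendant '[[0,0.09,0,0,1],[0,0.09,0,0,1]]' >/dev/null; python3 tr.py; python3 - <<'E'
from h import *
# camera pose at w9 from constant camera-in-tool
o=manip.get_obs(); C=cal('wrist'); R=Ro.from_quat(o['ee_rot']).as_matrix()
tc=R.T@(C[3]-o['position']); Rct=R.T@C[4]
a=np.radians(93.97); ty=np.array([np.cos(a),np.sin(a),0]); tz=np.array([0,0,-1.]); tx=np.cross(ty,tz)
R9=np.c_[tx,ty,tz]; p9=np.array([.5168,-.0418,.1303])
C9=(C[0],C[1],C[2],p9+R9@tc,R9@Rct)
P=cloud(C9,np.load('w9d.npy')); q=P[185:310,0:85].reshape(-1,3)
for z0 in (.118,.125,.135,.145,.155,.165,.18):
    s=q[np.abs(q[:,2]-z0)<.004]
    if len(s)<30: continue
    A=np.c_[2*s[:,:2],np.ones(len(s))]; sol=np.linalg.lstsq(A,(s[:,:2]**2).sum(1),rcond=None)[0]; r=np.sqrt(sol[2]+sol[0]**2+sol[1]**2)
    print(z0,len(s),sol[:2].round(4),'r',r.round(4), 'span',s[:,:2].min(0).round(3),s[:,:2].max(0).round(3))
y=np.array([-.0703,.9975,0]); print('pocket now',(o['position']-.115*y).round(4))
E
```

```text
travel mm 135.71 lat mm 0.08 Fy_frame 5.08 Fx 6.44 Fz -2.53 z 0.0452 grip 0.154 t 18.375
0.125 567 [ 0.5289 -0.1732] r 0.0261 span [ 0.502 -0.184] [ 0.546 -0.146]
0.135 1014 [ 0.5288 -0.173 ] r 0.026 span [ 0.502 -0.181] [ 0.55  -0.146]
0.145 929 [ 0.5285 -0.1724] r 0.0238 span [ 0.502 -0.176] [ 0.549 -0.147]
0.155 963 [ 0.5286 -0.1727] r 0.0248 span [ 0.503 -0.168] [ 0.546 -0.147]
0.165 1102 [ 0.5285 -0.172 ] r 0.0238 span [ 0.506 -0.163] [ 0.551 -0.147]
pocket now [ 0.529  -0.1745  0.0452]
```

```bash
python3 -m pendant '[[0,0.035,0,0,1],[0,0.035,0,0,1]]' >/dev/null; python3 tr.py;python3 -m pendant '[[0,0.025,0,0,1],[0,0.025,0,0,1]]' >/dev/null; python3 tr.py; python3 - <<'E'
from h import *
im,d=camera('top'); np.save('t2.npy',im); np.save('t2d.npy',d); save('t2.png',cv2.resize(im[130:260,180:370],None,fx=4,fy=4,interpolation=cv2.INTER_CUBIC))
E
```

```text
travel mm 135.39 lat mm 0.1 Fy_frame 1.45 Fx 5.38 Fz -3.03 z 0.0452 grip 0.154 t 18.625
travel mm 134.99 lat mm 0.15 Fy_frame -0.66 Fx 5.67 Fz -3.35 z 0.0452 grip 0.151 t 18.875
```

View pics/t2.png

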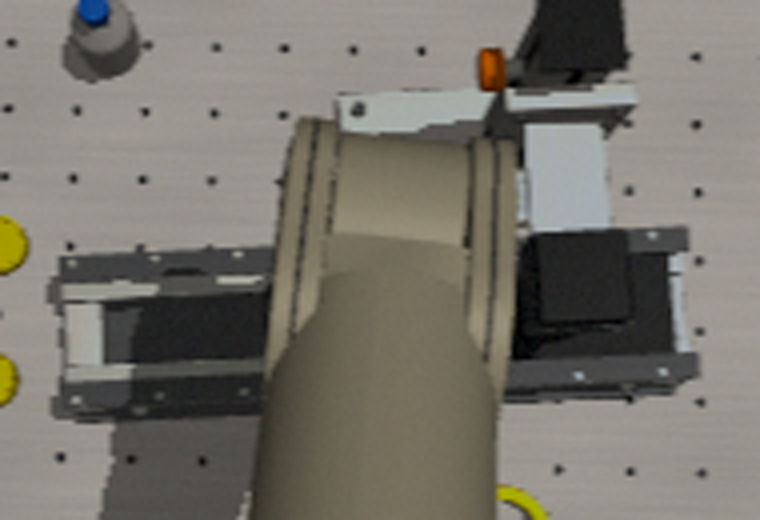

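```bash
python3 - <<'E'
from h import *
C=cal('top'); P=cloud(C,np.load('t2d.npy'))
for v in (168,178,188,196,204,212):
    print(v,[tuple((1000*P[v,u,1:]).astype(int)) for u in range(300,322,2)])
E
python3 - <<'E'
from h import *
im=np.load('w9.npy')
C=cal('scene'); im,d=camera('scene'); P=cloud(C,d)
save('s3.png',cv2.resize(im[60:260,140:320],None,fx=3.5,fy=2.9,interpolation=cv2.INTER_CUBIC))
# camera body points y extents, z>.13, and gripper
q=P[100:230,150:260].reshape(-1,3); 
for z0 in (.14,.16,.18,.2,.22,.24,.26):
    s=q[(np.abs(q[:,2]-z0)<.01)&(q[:,0]<.62)&(q[:,0]>.4)]; ys=np.sort(s[:,1]); h=np.histogram(ys,bins=np.arange(-.25,.05,.01))[0]; print(z0,h)
E
```

```text
168 [(np.int64(-94), np.int64(455)), (np.int64(-98), np.int64(452)), (np.int64(-101), np.int64(453)), (np.int64(-104), np.int64(454)), (np.int64(-108), np.int64(451)), (np.int64(-144), np.int64(214)), (np.int64(-147), np.int64(220)), (np.int64(-152), np.int64(219)), (np.int64(-157), np.int64(219)), (np.int64(-161), np.int64(222)), (np.int64(-166), np.int64(220))]
178 [(np.int64(-92), np.int64(471)), (np.int64(-96), np.int64(468)), (np.int64(-99), np.int64(468)), (np.int64(-102), np.int64(468)), (np.int64(-106), np.int64(467)), (np.int64(-171), np.int64(14)), (np.int64(-147), np.int64(220)), (np.int64(-153), np.int64(217)), (np.int64(-156), np.int64(221)), (np.int64(-162), np.int64(218)), (np.int64(-166), np.int64(221))]
188 [(np.int64(-92), np.int64(478)), (np.int64(-95), np.int64(478)), (np.int64(-98), np.int64(478)), (np.int64(-101), np.int64(477)), (np.int64(-105), np.int64(477)), (np.int64(-173), np.int64(0)), (np.int64(-145), np.int64(236)), (np.int64(-148), np.int64(246)), (np.int64(-152), np.int64(249)), (np.int64(-157), np.int64(247)), (np.int64(-161), np.int64(249))]
196 [(n
[... 1107 characters left out ...]
71 40 27 21  9  1  0  0  0  0  0  0  0  0  0  0  0  0  7
  0  0  0  0  0]
0.16 [ 0  0  0  0  1 77 44 31 25  5  0  0  0  0  0  1  0  0  0  0  0  0  0  4
 21  4  0  0  0]
0.18 [ 0  0  0  0  0 32 29 24  9  0  0  0  0  0 29 11  0  0  0  0  0  0  5  4
 16  5  0  0  0]
0.2 [ 0  0  0  0 36 81  9  1  0  0  0  0  0  0  1 16  0  0  0  1  0  1  0  0
  0  0  0  0  0]
0.22 [  0   0   0   0  29 159  78  60  51  55  17   0   0   0   0  77  26   7
  16  19  18   2   0   0   0   0   0   0   0]
0.24 [  0   0   0   0  33 141  92  82  80  83  12   0   0   0   0  81  54  36
  30  21  22   3   0   0   0   0   0   0   0]
0.26 [ 0  0  0  0  0  0  1  1  0  1  0  0  0  0  5 42 48 33 21 19 12  7  1  0
  0  0  0  0  0]
```

View pics/s3.png

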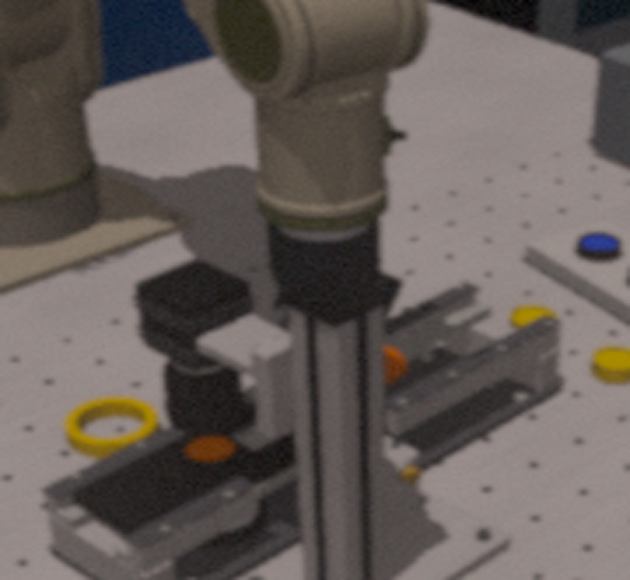

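```bash
python3 tr.py; python3 - <<'E'
from h import *
C=cal('scene'); im,d=camera('scene'); hsv=cv2.cvtColor(im,cv2.COLOR_RGB2HSV)
m=cv2.inRange(hsv,(4,120,60),(22,255,255)); k,l,s,c=cv2.connectedComponentsWithStats(m)
for i in range(1,k):
    if s[i,4]>20: print(s[i],c[i].round(1),ray(C,*c[i],.0858).round(4))
print(proj(C,[.5288,-.173,.0858]),proj(C,[.529,-.1745,.0858]))
E
```

```text
travel mm 135.01 lat mm 0.13 Fy_frame -1.19 Fx 6.8 Fz -3.98 z 0.0452 grip 0.156 t 18.975
[  0   2  78  37 696] [39.7 23.5] [-1.1123  0.1229  0.0858]
[   0   53   93   78 3956] [35.2 88.2] [-0.4201 -0.1808  0.0858]
[397 122   6   5  22] [399.3 124. ] [0.5959 0.5547 0.0858]
[385 129   5   5  22] [386.9 130.9] [0.5954 0.4898 0.0858]
[250 179   7  14  70] [252.4 185.3] [ 0.5273 -0.0025  0.0858]
[384 181  13   6  22] [389.5 184.2] [0.7621 0.2632 0.0858]
[159 198  26  20  64] [171.6 211.2] [ 0.4748 -0.2157  0.0858]
[162 200  19  11  63] [169. 203.] [ 0.4441 -0.2025  0.0858]
[193 210  14  10 109] [199.6 214.2] [ 0.5288 -0.173   0.0858]
[199.60686024 214.15344118] [199.15156818 214.46560475]
```

The amber glass in the scene view falls at (0.5288, -0.173), the same as the lens axis fitted from depth. Next I'll test that the slide resists pulling back too, gently.

```bash
python3 -m pendant '[[0,0.025,0,0,1],[0,0.025,0,0,1]]' >/dev/null; python3 tr.py;python3 -m pendant '[[0,0.025,0,0,1],[0,0.025,0,0,1]]' >/dev/null; python3 tr.py
```

```text
travel mm 134.64 lat mm 0.13 Fy_frame -2.78 Fx 5.83 Fz -5.37 z 0.0452 grip 0.156 t 19.275
travel mm 134.23 lat mm 0.14 Fy_frame -5.67 Fx 6.53 Fz -5.09 z 0.0452 grip 0.154 t 19.525
```

It resists both ways: -5.7 N pulling out at 134.2 mm, +15 N pushing in at 136.5 mm. So the ball sits in the notch. I'll return to the balance point and hold.

```bash
python3 -m pendant '[[0,-0.03,0,0,1],[0,-0.06,0,0,1],[0,-0.06,0,0,1],[0,-0.06,0,0,1]]' >/dev/null; python3 tr.py; python3 -m pendant '[[0,0,0,0,1],[0,0,0,0,1],[0,0,0,0,1]]'; python3 tr.py; python3 - <<'E'
from h import *
C=cal('scene'); im,d=camera('scene'); hsv=cv2.cvtColor(im,cv2.COLOR_RGB2HSV)
m=cv2.inRange(hsv[205:225,185:215],(4,120,60),(22,255,255)); k,l,s,c=cv2.connectedComponentsWithStats(m)
for i in range(1,k): print(s[i],ray(C,*(c[i]+[185,205]),.0858).round(4))
save('s4.png',im)
im,_=camera('wrist'); save('w16.png',im)
E
```

```text
travel mm 134.91 lat mm 0.12 Fy_frame 0.82 Fx 5.77 Fz -2.91 z 0.0452 grip 0.161 t 20.025
clock: 20.4
position: [0.5209, -0.059, 0.0452]
ee_rot: [-0.035, 0.999, -0.0, 0.001]
ft_force: [5.7, 1.3, -3.5]
grip_width: 0.154
travel mm 134.93 lat mm 0.14 Fy_frame 0.93 Fx 5.75 Fz -3.46 z 0.0452 grip 0.154 t 20.4
[  8   5  14   9 106] [ 0.5287 -0.173   0.0858]
```

View pics/s4.png

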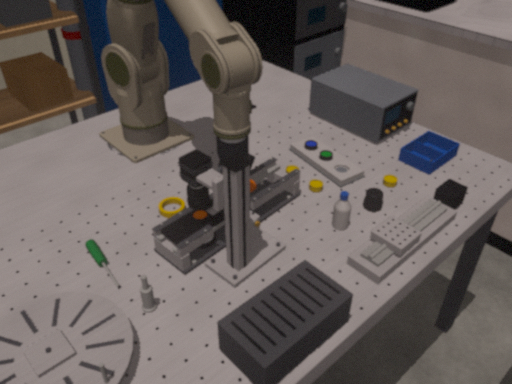

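View pics/w16.png

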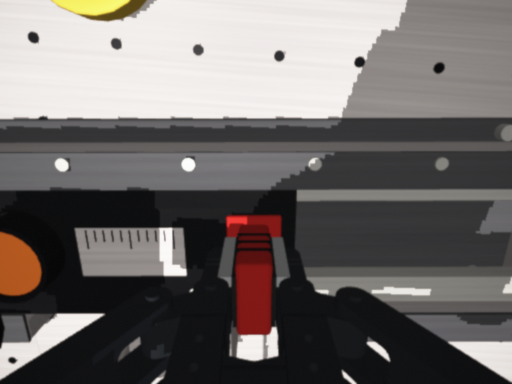

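```bash
python3 -c "
from workcell import hand_in
print(hand_in())"
```

```text
the job is handed in; nothing more can be done
None
```

The amber filter is in the slide's pocket, the slide is held at the notch with the fingers still on the red grip, and the job is handed in at about 20.5 s. No verdict was reported.

**Filter:** I lifted it from its nest, lowered it until it touched the pocket floor (about 6 N) and only then let go. Afterwards the glass measured level at z = 0.0856. That is 1.4 mm below the nominal filter top, about the same gap as it showed in the tray, so it is flat on the floor.

**Notch:** I gripped the red bar at 60 N and pushed in until the slide resisted firmly.
- **Force:** pushing in took up to 15 N for about 1.5 mm. Pulling back took 5.7 N with only 0.8 mm of movement. The last reading along the travel was 0.9 N.
- **Position:** the filter in the scene view and the lens axis measured earlier both came out at (0.529, -0.173).

**Checks that disagreed or went wrong:**
- **Fingertip position:** the fingertips are about 36 mm behind the reported TCP. My first close was above the filter and touched nothing; I measured the offset in the images and corrected for it.
- **Travel:** I measured about 135 mm from where I gripped, short of the stated 141–165 mm. I assume the slide did not start fully drawn out.
- **Click:** I did not catch the moment it clicked in, because that stretch was covered in one coarse move. I conclude it is in the notch from the two-way resistance and the lens alignment.
- **Push force:** 15 N is more than the quoted 10 N or so to leave the notch, yet the slide stayed in.
- **Sideways load:** about 6 N of sideways force remained on the grip at the end.

In the last picture the other filters and everything else on the table looked undisturbed.

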